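Close the leaning jar with its inner lid and locking ring

TASK

Close the white jar that leans in the wooden stand: seat the flat lid disk in its open mouth, then set the locking ring down over it with the ring's bar level across the slope, and turn the ring clockwise (seen looking into the mouth) about a quarter turn, until it comes up against its stop with the bar pointing straight up and down the slope. Leave the lid and ring in place, fully home, and leave the small dark jar and the two tins where they stand.

Things in the scene. Friction and masses are not known exactly. Their poses are not given: they have to be found in the camera images.
- jar: White stoneware jar, 104 mm wide, 115 mm long, fixed in a heavy light-wood stand (base 175 x 120 mm) that does not shift. Its axis leans 30 deg from vertical, mouth towards the robot. Origin: centre of the rim plane, about 156 mm above the worktop; z points out of the mouth along the axis, x straight up the slope of the rim (away from the robot), y level across it. Neck 74 mm outside.
- disk_seat (a point): Point on the jar's axis, jar's axes, where disk_centre lies when the disk is seated: 2.5 mm below the rim plane. The mouth has a counterbore 65 mm across, 6 mm deep, with a flat shelf (52 mm bore below it) for the 7 mm thick disk, so its top stands 1 mm proud. Any yaw of the disk will do.
- ring_home (a point): On the jar's axis, jar's axes: where ring_centre lies when the ring is home, 13 mm outside the rim plane. Two-start thread, 84 mm across: the ring's lugs pass it with its bar within 30 deg of the jar's y; it rests there 3 to 4 mm above home and, let go, sags 5 mm downhill. A quarter turn clockwise (negative about z) leads it down onto the disk; a stop ends the turn, bar along jar x within 7 deg.
- disk_centre (a point): Centre of the lid disk, half-way through its thickness, disk's axes (z out of its top). Steel disk 62 mm across, 7 mm thick, 0.12 kg, with an upright finger tab on the middle of its top: 26 mm long (x), 12 mm thick (y), from 3.5 mm to 17.5 mm above this point. It lies flat on the worktop, tab up.
- ring_centre (a point): Centre of the locking ring, half-way up, ring's axes (z out of its top). Ribbed aluminium, 98 mm across, 64 mm high, 0.16 kg: skirt and inward lip 24 mm high, 88 mm inside, and over them a straight finger bar: 85 mm long (x), 14 mm thick (y), from 10 to 32 mm above this point, free space under it. Two lugs inside below the bar's ends. The same when turned half round. Stands on the worktop, bar up.
- dark_jar: Squat dark glass jar with a green screw lid, a bystander, 75 mm across and 83 mm high; origin at the centre of its underside.
- tomato_tin: Tall tin, a bystander, 75 mm across and 58 mm high; origin at the centre of its underside.
- flat_tin: Flat tin, a bystander, 86 mm across and 40 mm high; origin at the centre of its underside.
Not all that is in view belongs to the job. Of the things that look like the part that bears ring_centre, the largest one is meant.

How it is judged:
By the outcome, as a careful person would: the job done as asked, in the order asked, and still so for the second after the job is handed in, with the robot touching nothing.
It also fails if it takes over 66 s, if anything falls off the work surface, if the arm or the gripper's body presses on something with over 40 N, if the wrist force passes 120 N, or if a joint passes its speed limit or range.

ROBOT

A 7-joint arm with a two-finger parallel gripper is mounted at the origin on a cart in front of the work surface, level with it; the furniture and walls round the work are solid. World frame = base frame: x ahead of the robot, y to its left, z up, the work surface at z = 0. Lengths are in m, angles in rad, forces in N, time in s.
With the tool pointing down it reaches from about 0.425 to 0.825 m from the base axis. Payload 3.6 kg.
Tool frame: the origin (TCP) lies at the very end of the fingers, on their centre line; the grasp point (between the pads) lies bot.hold_point_z behind it (bot.hold_point_z is the distance from the TCP to the grasp point, in m); z points along the fingers, y is the line along which they close (so a half turn about z gives the same grasp; the last joint's range is limited). The gripper opens to 93 mm and grips with 3 to 60 N. Pads are 15 mm wide; open, the fingers measure 128 mm over their backs; the gripper's body (75 mm by 188 mm) begins 65 mm behind the grasp point.
Start: joints at [-1.294, 0.615, -0.013, 1.423, 0.008, 1.103, -0.04], TCP at [0.194, 0.62, 0.219] pointing down, gripper open.
Joint ranges: [-3.12, 3.12], [-0.3, 2.06], [-1.34, 1.32], [0.26, 2.42], [-1.36, 4.5], [0.01, 1.98], [-2.84, 2.84]. Speed limits (rad/s): [2.79, 2.79, 3.14, 3.14, 3.14, 3.14, 3.14].

INTERFACE

Orientations are given as a 3x3 rotation matrix whose columns are the frame's x, y, z axes.
In Python, from rig import bot gives the robot as it stands. The module is installed in compiled form; this text tells all that it offers. Calls block until the motion is done:
- bot.movep(position, orientation): joint-space move of the TCP to a pose.
- bot.movel(position, vel=0.15, rot=None, threshold=None): straight line of the TCP; rot=None keeps the orientation; vel is the mean speed in m/s. With threshold (N) it stops when the force on the tool has changed by that much, and returns True; else False.
- bot.move_joints(angles): joint-space move.
- bot.gripper_to(opening, force=None): finger opening in m; force is the grip in N (None keeps the last); returns when the fingers have stopped.
- bot.sleep(seconds).
- bot.inverse_kinematics(position, orientation): joint angles nearest the present ones, or None.
- bot.read_camera(name): name is "scene" or "top"; returns a dict with "pixels" (480x640x3 uint8, red, green, blue), "z_map" (480x640 float32, m along the optical axis (not along the pixel's ray), 0 where there is no reading), "fx", "fy", "cx", "cy" (pixels), "k1" (the pictures are not rectified: a ray, as slopes to the right and down, at radius r is drawn at 1 + k1 r^2 times it, then the intrinsics apply), "extrinsics" (4x4, takes a point from world to camera coordinates). Camera axes: x right, y up, looking along -z (the intrinsics and any distortion apply to the point x, -y, -z); pixel columns grow to the right and rows downward; lengths in m; the calibration is good to about 2 mm. A picture is of the moment at which its call begins.
A pose or a line that the arm cannot do raises bot.MotionError and nothing moves.
- bot.job_done(): hands the job in; it is judged then, once.
Readings, each from a call of its own:
- bot.get_time(): time.
- bot.get_joint_positions(): joint angles.
- bot.get_qvel(): joint speeds.
- bot.get_effort(): joint torques, N m.
- bot.get_eef_pos(): TCP position.
- bot.get_orientation(): TCP orientation.
- bot.get_force(): force on the tool from outside, world axes, zero at the start.
- bot.get_torque(): the same for the moment, N m.
- bot.get_finger_gap(): finger opening in m.
- bot.get_grip_force(): force on a finger pad.
Only numpy, scipy, OpenCV 4.12 (cv2) and the standard library are available. Lean on these libraries where they do the work, as an engineer would, in place of code of your own. Each camera call takes 0.05 s, during which the arm holds its last target. There are 200 camera calls.

## Working session

There is one attempt and no reset: what is moved stays moved. The work goes in short steps, each a Python script; the robot and the scene stay as the last script left them, time stands still between calls to the robot, and variables do not carry over. Pictures are saved under pics/ and viewed, at most 10 in all, crops included, and the job is handed in when it is done.

```bash
mkdir -p pics; cat > h.py <<'E'
import numpy as np, cv2
from rig import bot
def cloud(c):
    v,u=np.mgrid[0:480,0:640].astype(float)
    a=(u-c['cx'])/c['fx'];b=(v-c['cy'])/c['fy'];x,y=a.copy(),b.copy()
    for _ in range(15):
        k=1+c['k1']*(x*x+y*y);x,y=a/k,b/k
    z=c['z_map'];P=np.stack([x*z,-y*z,-z],-1)
    E=c['extrinsics'];W=(P-E[:3,3])@E[:3,:3]
    W[z<=0]=np.nan
    return W
E
python3 - <<'E'
from h import *
print(bot.get_time(),bot.hold_point_z,bot.get_finger_gap())
for n in('scene','top'):
    c=bot.read_camera(n);cv2.imwrite(f'pics/{n}0.png',c['pixels'][...,::-1]);np.savez(n+'0.npz',**c)
    E=c['extrinsics'];print(n,-E[:3,:3].T@E[:3,3],E[2,:3],c['fx'],c['k1'])
E
```

```text
0.0 0.0188 0.0928484646438305
scene [-0.18604726 -0.46150592  0.8965513 ] [-0.61689093 -0.41700442  0.66749749] 493.70772269352534 -0.07216289062664386
top [0.40101232 0.02574514 1.36590692] [-0.06747385  0.01321772  0.99763349] 541.3390519263162 -0.1332767620961657
```

View pics/scene0.png

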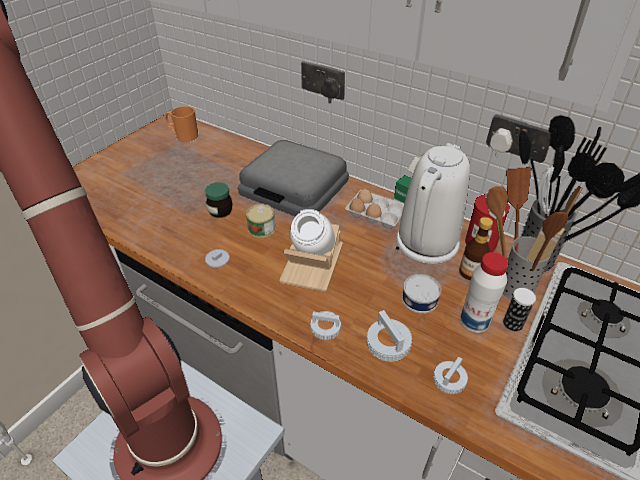

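View pics/top0.png

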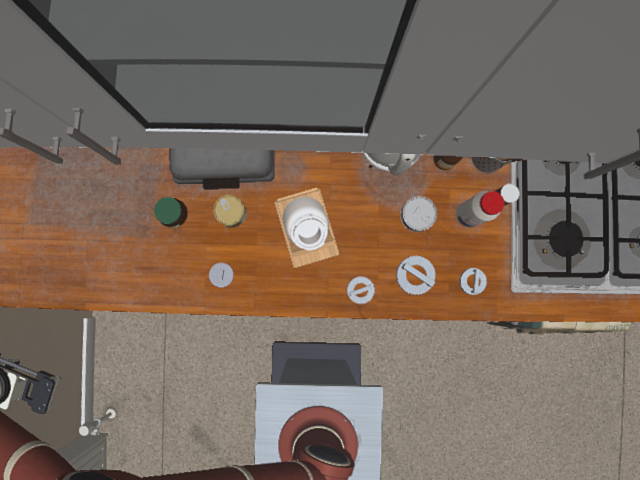

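The pictures show three ring-like parts. In the top view they are at (361,290), (416,275) and (474,281), and in the scene view at (325,324), (389,337) and (451,377). The largest is at top (416,275), so I choose that one. The disk is at top (221,275), the jar mouth at (309,232), the dark jar at (169,211), and the tins at (229,211) and (419,213).

```bash
cat > m.py <<'E'
from h import *
out=[]
for n in('top','scene'):
    c=dict(np.load(n+'0.npz'));W=cloud(c);p=c['pixels']
    def roi(u,v,r): return W[v-r:v+r,u-r:u+r].reshape(-1,3),p[v-r:v+r,u-r:u+r].reshape(-1,3)
    R={'top':[(361,290,18),(416,275,25),(474,281,18),(221,275,16),(309,232,24)],'scene':[(325,324,20),(389,337,30),(451,377,22),(217,258,16),(312,232,26)]}[n]
    for i,r in enumerate(R[:4]):
        q,_=roi(*r);q=q[~np.isnan(q[:,0])]
        print(n,i,'z pct',np.percentile(q[:,2],[2,10,50,90,98]).round(4))
        lo=0.012 if i<3 else 0.004
        s=q[q[:,2]>lo];
        (cx,cy),(w,h),a=cv2.minAreaRect((s[:,:2]*1000).astype(np.float32)); print('  rect',round(cx,1),round(cy,1),round(w,1),round(h,1))
        t=q[q[:,2]>np.percentile(q[:,2],99.5)-(0.012 if i<3 else .006)];t=t[t[:,2]>(0.028 if i<3 else .014)]
        if len(t)>5:
            (cx,cy),(w,h),a=cv2.minAreaRect((t[:,:2]*1000).astype(np.float32)); e=np.linalg.svd(t[:,:2]-t[:,:2].mean(0),full_matrices=False)[2][0]
            print('  bar',len(t),round(cx,1),round(cy,1),round(w,1),round(h,1),'mean',t.mean(0).round(4),'dirdeg',np.degrees(np.arctan2(e[1],e[0])).round(1))
    q,col=roi(*R[4]);m=(col.min(1)>120)&(col.max(1).astype(int)-col.min(1)<25)&(q[:,2]>0.1);q=q[m]
    print(n,'jar',m.sum(),np.percentile(q[:,2],[2,50,98]).round(3))
    np.save('jar_'+n,q)
E
python3 m.py
python3 - <<'E'
from h import *
a=cv2.imread('pics/top0.png');b=cv2.imread('pics/scene0.png')
c1=cv2.resize(a[240:320,330:500],None,fx=4,fy=4);c2=cv2.resize(b[195:275,270:350],None,fx=3.5,fy=3.5,interpolation=3)
o=np.zeros((600,680,3),np.uint8);o[:320]=c1;o[320:600,:280]=c2;c3=cv2.resize(a[180:270,265:355],(280,280),interpolation=3);o[320:600,290:570]=c3;cv2.imwrite('pics/crop1.png',o)
E
```

```text
top 0 z pct [-0.0051 -0.0028  0.0022  0.021   0.0465]
  rect 394.1 -94.1 67.3 65.4
  bar 99 394.1 -95.2 10.0 58.9 mean [ 0.3938 -0.094   0.0444] dirdeg -67.7
top 1 z pct [-0.0053 -0.003   0.0025  0.0302  0.0652]
  rect 434.3 -233.3 97.4 95.8
  bar 210 434.1 -233.1 86.3 15.2 mean [ 0.4343 -0.2326  0.0635] dirdeg -121.5
top 2 z pct [-0.0052 -0.0031  0.0022  0.0218  0.0456]
  rect 421.3 -380.8 65.7 65.9
  bar 100 421.6 -381.5 9.0 60.0 mean [ 0.4227 -0.3808  0.0431] dirdeg 175.0
top 3 z pct [-0.0052 -0.0027  0.003   0.0101  0.0214]
  rect 422.0 256.4 78.1 77.9
  bar 46 422.8 256.1 25.0 12.8 mean [0.4223 0.2551 0.0212] dirdeg 175.5
top jar 1525 [0.106 0.14  0.172]
scene 0 z pct [-0.0029 -0.0015  0.0018  0.0335  0.0453]
  rect 392.6 -97.9 64.2 68.3
  bar 147 393.0 -96.3 11.1 58.6 mean [ 0.3922 -0.0976  0.0424] dirdeg -67.5
scene 1 z pct [-0.0026 -0.0011  0.0021  0.0442  0.0649]
  rect 460.9 -225.9 155.9 97.3
  bar 283 434.0 -234.3 86.3 15.5 mean [ 0.4318 -0.2356  0.063 ] dirdeg -121.6
scene 2 z pct [-0.0029 -0.0013  0.0019  0.0194  0.0456]
  rect 420.9 -382.6 66.8 67.5
  bar 140 421.6 -382.6 10.0 61.1 mean [ 0.4185 -0.3828  0.0441] dirdeg 175.8
scene 3 z pct [-0.0034 -0.0022  0.0006  0.0085  0.0202]
  rect 419.8 259.9 86.7 73.4
  bar 38 420.5 255.2 13.6 25.4 mean [0.4203 0.2545 0.0204] dirdeg 178.6
scene jar 1287 [0.102 0.131 0.171]
```

View pics/crop1.png

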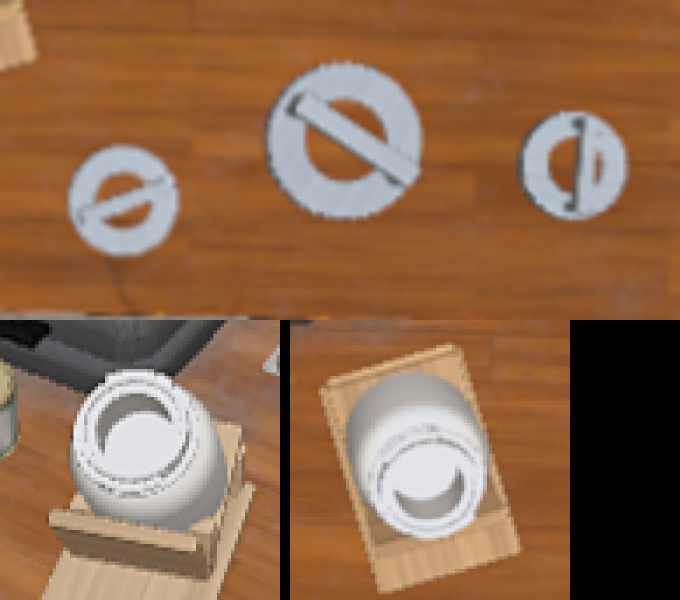

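The crop confirms the choice: the middle ring is clearly the largest at about 97 mm, and the other two measure 66 mm. Next I fit the jar pose.

```bash
cat > j.py <<'E'
from h import *
from scipy.optimize import least_squares
# stand yaw from wood pixels of the base in both views
for n,(u0,u1,v0,v1) in {'top':(265,350,180,275),'scene':(270,350,195,300)}.items():
    c=dict(np.load(n+'0.npz'));W=cloud(c)[v0:v1,u0:u1].reshape(-1,3);
    s=W[(W[:,2]>0.010)&(W[:,2]<0.15)];
    (cx,cy),(w,h),a=cv2.minAreaRect((s[:,:2]*1000).astype(np.float32));print(n,'stand',cx,cy,w,h,a)
    q=W[W[:,2]>0.09];
    psi=0;best=None
    for it in range(2):
      for d in np.arange(-5,41,1.0):   # jar x-axis heading
        f=np.radians(d);N=np.array([-.5*np.cos(f),-.5*np.sin(f),.866]);h=q@N
        hist,e=np.histogram(h,bins=np.arange(h.min(),h.max()+.002,.001))
        # top-plane sharpness
        k=hist[:-1]+hist[1:]
        i=np.where(k>0)[0];top=np.max(k[len(k)-25:])
        if best is None or top>best[0]: best=(top,d)
    d=best[1];f=np.radians(d);N=np.array([-.5*np.cos(f),-.5*np.sin(f),.866]);h=q@N
    print('  best heading',best)
    # free plane ransac near the top
    rng=np.random.default_rng(0);bb=(0,)
    cand=q[h>np.percentile(h,99)-.012]
    for _ in range(3000):
        t=cand[rng.choice(len(cand),3,False)];m=np.cross(t[1]-t[0],t[2]-t[0]);l=np.linalg.norm(m)
        if l<2e-4: continue
        m=m/l*np.sign(m[2]);
        if abs(m[2]-.866)>.06: continue
        k=(abs((cand-t[0])@m)<.0012).sum()
        if k>bb[0]: bb=(k,m,t[0])
    m=bb[1];I=cand[abs((cand-bb[2])@m)<.0015];cc=I.mean(0);m=np.linalg.svd(I-cc)[2][2];m*=np.sign(m[2])
    print('  plane',bb[0],m.round(3),'tilt',np.degrees(np.arccos(m[2])).round(1),'heading',np.degrees(np.arctan2(-m[1],-m[0])).round(1))
    x=np.array([0,0,1])-m*m[2];x/=np.linalg.norm(x);y=np.cross(m,x)
    uv=np.c_[(I-cc)@x,(I-cc)@y]
    (a,b),r=cv2.minEnclosingCircle((uv*1000).astype(np.float32));C=cc+a/1000*x+b/1000*y
    rr=np.hypot(uv[:,0]-a/1000,uv[:,1]-b/1000)
    print('  rim centre',C.round(4),'R',round(r,1),'rmin pct',np.percentile(rr,[1,5,50,95])*1000)
E
python3 j.py
```

```text
top stand 577.1580200195312 36.789222717285156 229.6937713623047 158.78419494628906 19.627117156982422
  best heading (np.int64(115), np.float64(23.0))
  plane 140 [-0.474 -0.178  0.862] tilt 30.4 heading 20.6
  rim centre [0.5193 0.0357 0.1506] R 42.2 rmin pct [24.89900711 25.89480014 30.55623783 41.38003184]
scene stand 609.5406494140625 84.90158081054688 357.9939880371094 223.16864013671875 37.217857360839844
  best heading (np.int64(124), np.float64(18.0))
  plane 141 [-0.481 -0.157  0.863] tilt 30.4 heading 18.1
  rim centre [0.5158 0.0349 0.15  ] R 42.5 rmin pct [23.79482597 24.8555146  30.66176741 41.65320829]
```

```bash
cat > j2.py <<'E'
from h import *
from scipy.optimize import least_squares
S=np.array([[37,-12,37,0],[37,0,32.5,0],[32.5,0,32.5,-6],[32.5,-6,26,-6],[26,-6,26,-60],[52,-45,52,-95]])/1000
def rh(p,q):
    f=p[3];t=np.radians(30);N=np.array([-np.sin(t)*np.cos(f),-np.sin(t)*np.sin(f),np.cos(t)])
    d=q-p[:3];h=d@N;return np.linalg.norm(d-h[:,None]*N,axis=1),h
def dist(p,q):
    r,h=rh(p,q);P=np.c_[r,h];D=[]
    for s in S:
        a,b=s[:2],s[2:];u=np.clip(((P-a)@(b-a))/((b-a)@(b-a)),0,1);D.append(np.linalg.norm(P-a-u[:,None]*(b-a),axis=1))
    return np.min(D,0)
allq=[]
for n,(u0,u1,v0,v1) in {'top':(265,350,180,275),'scene':(270,350,195,300)}.items():
    c=dict(np.load(n+'0.npz'));W=cloud(c)[v0:v1,u0:u1].reshape(-1,3);p=c['pixels'][v0:v1,u0:u1].reshape(-1,3).astype(int)
    q=W[(W[:,2]>0.05)&(p.max(1)-p.min(1)<25)&(p.min(1)>90)];allq.append(q)
allq.append(np.vstack(allq))
for q in allq:
  p=np.array([.516,.0345,.156,np.radians(20)])
  for _ in range(4):
    r,h=rh(p,q);m=((h>-.009)&(r<.040))|((h<-.045)&(h>-.095)&(r>.045)&(r<.056))
    k=q[m];o=least_squares(lambda z:dist(z,k),p,loss='soft_l1',f_scale=.001,x_scale=[.01,.01,.01,.1]);p=o.x
  print(len(k),p[:3].round(4),np.degrees(p[3]).round(1),'med',np.median(dist(p,k))*1e3)
c=dict(np.load('top0.npz'));W=cloud(c)[180:275,265:350];hsv=cv2.cvtColor(c['pixels'][180:275,265:350],cv2.COLOR_RGB2HSV)
s=W.reshape(-1,3);h=hsv.reshape(-1,3)
a=s[(s[:,2]>.008)&(s[:,2]<.022)&(s[:,0]<.50)]
print('base front edge pts',len(a)); 
b=a[np.isfinite(a[:,0])]
# clean flood: front part of the base
cx=cv2.minAreaRect((b[:,:2]*1000).astype(np.float32));print(cx,np.median(b[:,2]))
E
python3 j2.py
```

```text
856 [0.5149 0.0346 0.1564] 17.6 med 0.8230448869807616
673 [0.5153 0.0332 0.1565] 18.1 med 0.8447800504357075
1524 [0.515  0.0338 0.1564] 18.0 med 0.8881017047322957
base front edge pts 498
((472.3797912597656, 45.253456115722656), (165.8953857421875, 54.18000411987305), 89.3428955078125) 0.01206284011435281
```

```bash
cat >> h.py <<'E'
PSI=np.radians(18);J=np.array([.515,.0338,.156])
c,s=np.cos(PSI),np.sin(PSI)
JX=np.array([.866*c,.866*s,.5]);JN=np.array([-.5*c,-.5*s,.866]);JX/=np.linalg.norm(JX);JN/=np.linalg.norm(JN);JY=np.cross(JN,JX)
def jrot(a): # tool pointing down the jar axis, tool x at angle a (deg, + about JN from JX)
    a=np.radians(a);x=np.cos(a)*JX+np.sin(a)*JY;return np.c_[x,np.cross(-JN,x),-JN]
def drot(a):
    a=np.radians(a);x=np.array([np.cos(a),np.sin(a),0]);z=np.array([0,0,-1.]);return np.c_[x,np.cross(z,x),z]
def jp(h,dx=0,dy=0): return J+h*JN+dx*JX+dy*JY
E
python3 - <<'E'
from h import *
def t(n,p,R):
    q=bot.inverse_kinematics(p,R);print(n,None if q is None else np.round(q,2))
for a in(-3,177):
    t('disk%d'%a,[.4216,.2556,.009],drot(a));t('diskup',[.4216,.2556,.15],drot(a))
for a in(58.4,-121.6): t('ring%d'%a,[.434,-.2337,.034],drot(a));t('ringup',[.434,-.2337,.2],drot(a))
for a in(0,90,180,270):
    for h in(.003,.015,.06,.1): t('jar%d %.3f'%(a,h),jp(h),jrot(a))
E
```

```text
disk-3 [-0.86  0.75  0.42  2.07 -0.68  0.46 -1.54]
diskup [-1.06  0.55  0.71  1.97 -0.5   0.8  -1.69]
disk177 [-0.55  0.71 -0.06  2.06  0.1   0.38  0.83]
diskup [-0.56  0.46 -0.04  1.95  0.03  0.72  0.9 ]
ring58 [ 0.33  0.67  0.19  2.06 -0.27  0.44  0.17]
ringup [-0.03  0.47  0.71  1.91 -0.38  0.9   0.31]
ring-121 [ 0.74  0.7  -0.44  2.04  0.58  0.53  2.47]
ringup [ 0.72  0.42 -0.38  1.88  0.2   0.88  2.83]
jar0 0.003 [ 0.28  0.39 -0.39  2.31  2.83  0.04  2.15]
jar0 0.015 [ 0.16  0.35 -0.22  2.31  4.5   0.07  0.48]
jar0 0.060 [ 0.13  0.23 -0.15  2.31 -0.87  0.15 -0.43]
jar0 0.100 [-0.49  0.15  0.6   2.31 -0.94  0.35 -0.34]
jar90 0.003 [ 0.53  0.46 -0.75  2.3   1.74  0.19 -1.46]
jar90 0.015 [ 0.4   0.38 -0.55  2.31  1.7   0.07 -1.43]
jar90 0.060 [ 0.02  0.23 -0.01  2.31 -1.01  0.18  1.29]
jar90 0.100 [-0.62  0.17  0.76  2.31 -1.    0.38  1.3 ]
jar180 0.003 [ 0.53  0.46 -0.75  2.3   1.74  0.19  0.11]
jar180 0.015 [ 0.4   0.38 -0.55  2.31  1.7   0.07  0.14]
jar180 0.060 [ 0.48  0.27 -0.58  2.3   0.15  0.11  1.69]
jar180 0.100 [-0.23  0.14  0.3   2.3  -0.82  0.3   2.68]
jar270 0.003 [ 0.44  0.43 -0.62  2.31  1.86  0.12  1.55]
jar270 0.015 [ 0.49  0.4  -0.67  2.31  1.62  0.13  1.79]
jar270 0.060 [ 0.78  0.36 -1.    2.29  1.05  0.23  2.36]
jar270 0.100 [ 1.03  0.32 -1.25  2.28  0.75  0.31  2.66]
```

```bash
python3 - <<'E'
from h import *
bot.movep([.4216,.2556,.12],drot(-3));print(bot.get_time(),np.round(bot.get_joint_positions(),2))
bot.gripper_to(.04)
print(bot.movel([.4216,.2556,.0095],vel=.12,threshold=12),bot.get_eef_pos(),bot.get_force())
bot.gripper_to(.0,force=35);print(bot.get_finger_gap(),bot.get_grip_force(),bot.get_force())
bot.movel([.4216,.2556,.16],vel=.15)
q=bot.inverse_kinematics(jp(.07),jrot(0));print(np.round(q,2))
print(bot.get_time(),bot.get_finger_gap(),np.round(bot.get_joint_positions(),2))
c=bot.read_camera('scene');np.savez('s1.npz',**c)
cv2.imwrite('pics/s1.png',cv2.resize(c['pixels'][140:340,120:380,::-1],None,fx=3,fy=3))
E
```

```text
1.7167 [-1.03  0.59  0.67  2.   -0.54  0.73 -1.65]
False [0.42207464 0.25573722 0.00998907] [-0.69854706 -0.06557234  0.05980161]
0.011481362850899115 34.4481486082077 [-0.35849214 -0.87177217  2.33590978]
[ 0.17  0.21 -0.18  2.31 -0.74  0.17 -0.56]
5.4917 0.011832295759256857 [-1.07  0.54  0.73  1.96 -0.48  0.83 -1.7 ]
```

View pics/s1.png

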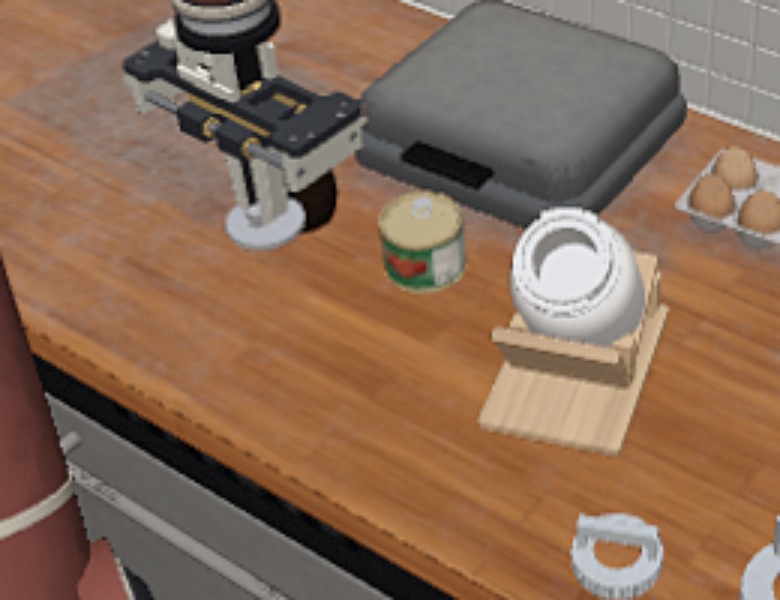

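```bash
python3 - <<'E'
from h import *
from scipy.optimize import least_squares
c=dict(np.load('s1.npz'));W=cloud(c);T=bot.get_eef_pos();R=bot.get_orientation()
print(T,R[:,2].round(4))
q=W[190:240,185:235].reshape(-1,3);q=q[(abs(q[:,2]-(T[2]-.003))<.004)&(np.hypot(*(q[:,:2]-T[:2]).T)<.04)]
# points of rim: per-angle outermost visible in the plane
d=q[:,:2]-T[:2];a=np.arctan2(d[:,1],d[:,0]);b=((a+np.pi)/(2*np.pi)*24).astype(int)
E=np.array([d[b==i][np.argmax(np.hypot(*d[b==i].T))] for i in range(24) if (b==i).sum()>3 and np.hypot(*d[b==i].T).max()>.024])
o=least_squares(lambda p:np.hypot(*(E-p[:2]).T)-.031,[0,0],loss='soft_l1',f_scale=.001)
print(len(q),len(E),o.x*1000,(np.hypot(*(E-o.x).T)*1000).round(1),np.median(q[:,2]))
for h in(.1,.08,.06):
  for a in(0,-10,10): print(h,a,np.round(bot.inverse_kinematics(jp(h),jrot(a)),2))
E
```

```text
[0.42082315 0.25531917 0.15906305] [-0.0019 -0.0012 -1.    ]
233 18 [-0.30370921 -1.11881836] [30.9 31.3 29.9 32.3 30.9 30.6 31.3 29.6 29.5 30.1 29.  30.2 30.7 31.
 28.2 28.  29.5 30.2] 0.15600907044716436
0.1 0 [-0.14  0.13  0.19  2.3  -0.77  0.29 -0.52]
0.1 -10 [-0.16  0.14  0.22  2.3  -0.78  0.29 -0.68]
0.1 10 [-0.11  0.13  0.16  2.3  -0.75  0.29 -0.36]
0.08 0 [ 0.07  0.18 -0.06  2.3  -0.78  0.22 -0.51]
0.08 -10 [ 0.01  0.18  0.01  2.31 -0.83  0.23 -0.64]
0.08 10 [ 0.12  0.18 -0.12  2.3  -0.73  0.21 -0.39]
0.06 0 [ 0.24  0.24 -0.28  2.31 -0.68  0.13 -0.62]
0.06 -10 [ 0.19  0.24 -0.22  2.31 -0.77  0.14 -0.71]
0.06 10 [ 0.27  0.24 -0.32  2.31 -0.6   0.12 -0.53]
```

```bash
sed -i 's/^PSI=.*/PSI=np.radians(18);J=np.array([.5155,.0343,.156])/' h.py; python3 - <<'E'
from h import *
p=bot.get_eef_pos();bot.movel([p[0],p[1],.24],vel=.25)
bot.move_joints([-.62,.17,.76,2.31,-1.0,.38,-.27])
print(bot.get_time(),bot.get_eef_pos(),(bot.get_orientation().T@jrot(0)).round(3).tolist())
try:
    bot.movel(jp(.08),vel=.1,rot=jrot(0));print(np.round(bot.get_joint_positions(),2))
    bot.movel(jp(.020),vel=.1);print(np.round(bot.get_joint_positions(),2))
except bot.MotionError as e: print(e)
print(bot.get_time(),bot.get_eef_pos()-jp(.02),bot.get_finger_gap(),bot.get_force())
c=bot.read_camera('scene');np.savez('s2.npz',**c)
cv2.imwrite('pics/s2.png',cv2.resize(c['pixels'][150:300,220:420,::-1],None,fx=4,fy=4))
E
```

```text
7.375 [0.46826379 0.01885514 0.24118727] [[1.0, 0.001, 0.003], [-0.001, 1.0, -0.003], [-0.003, 0.003, 1.0]]
[-0.55  0.22  0.69  2.32 -1.16  0.37 -0.12]
the arm cannot follow that straight line within its joint ranges
7.7167 [-0.02854486 -0.00890896  0.05144691] 0.011786026415847223 [7.66207396e-02 3.63567473e-01 2.33016813e-04]
```

View pics/s2.png

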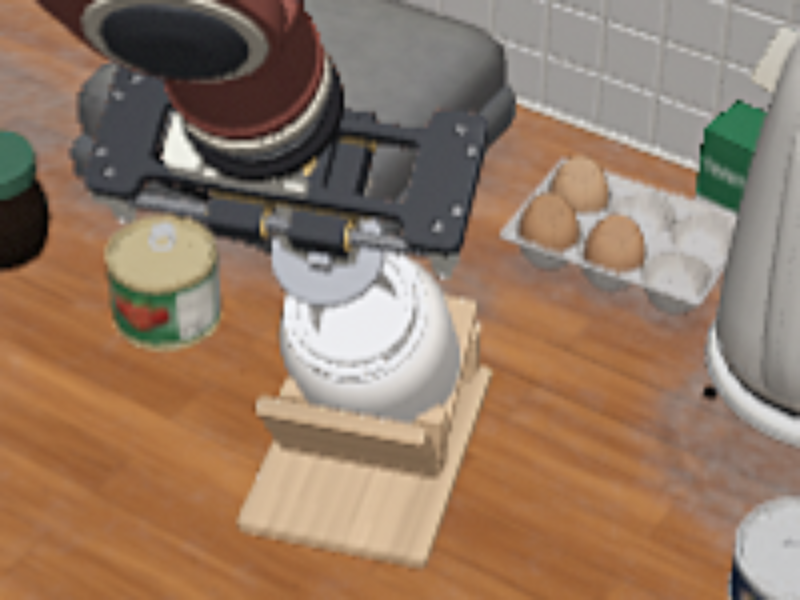

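The disk is held squarely above the mouth, at crop (328,255). In this elbow posture the straight line runs out of joint range, so I'll switch to the opposite elbow side with the tool turned half round.

```bash
python3 - <<'E'
from h import *
q=np.array(bot.get_joint_positions());q[1]=0.02;bot.move_joints(q);print(bot.get_eef_pos())
bot.move_joints([1.03,.12,-1.25,2.28,.75,.31,1.09]);print(bot.get_time(),bot.get_eef_pos())
bot.move_joints([1.03,.32,-1.25,2.28,.75,.31,1.09])
print(bot.get_time(),bot.get_eef_pos()-jp(.1),(bot.get_orientation().T@jrot(180)).round(3).tolist())
for h in(.06,.025):
  try:
    bot.movel(jp(h),vel=.1,rot=jrot(180));print(np.round(bot.get_joint_positions(),2))
  except bot.MotionError as e: print(h,e)
print(bot.get_time(),bot.get_eef_pos()-jp(.025),bot.get_finger_gap(),bot.get_force())
for h in(.02,.01,.003,-.001):print(np.round(bot.inverse_kinematics(jp(h),jrot(180)),2))
E
```

```text
[0.47533406 0.02087648 0.30962156]
9.8833 [0.46382498 0.01699656 0.28487709]
10.2167 [-0.00324649 -0.00321214 -0.0034172 ] [[1.0, 0.004, -0.007], [-0.004, 1.0, -0.002], [0.007, 0.002, 1.0]]
[ 0.72  0.33 -0.91  2.29  0.94  0.19  0.9 ]
[ 0.37  0.35 -0.5   2.31  1.17  0.04  0.67]
11.3167 [3.56248682e-05 2.91411631e-04 6.01118937e-04] 0.011739609937814244 [-0.59339541 -0.39271446 -1.27801768]
[ 0.42  0.37 -0.56  2.31  1.52  0.07  0.32]
[ 0.67  0.5  -0.95  2.3   1.61  0.3   0.24]
[ 0.66  0.52 -0.95  2.3   1.66  0.32  0.19]
[ 0.65  0.53 -0.95  2.3   1.69  0.33  0.17]
```

```bash
python3 - <<'E'
from h import *
best=None
for h in np.arange(.03,.014,-.001):
    q=bot.inverse_kinematics(jp(h),jrot(180))
    if q is not None and q[5]>.2: print(round(h,3),np.round(q,2)); best=best if best is not None else q
if best is not None:
    bot.move_joints(best);print(bot.get_eef_pos()-jp(.02),bot.get_force())
    try:
        hit=bot.movel(jp(-.001),vel=.03,rot=jrot(180),threshold=8)
        d=bot.get_eef_pos()-J;print(hit,'h',d@JN,'dx',d@JX,'dy',d@JY,bot.get_force(),np.round(bot.get_joint_positions(),2))
    except bot.MotionError as e: print(e)
print(bot.get_time())
E
```

```text
11.3167
```

```bash
python3 - <<'E'
from h import *
bot.movel(jp(.06),vel=.1)
bot.move_joints([.67,.44,-.95,2.3,1.61,.3,.24])
d=bot.get_eef_pos()-J;print('h',d@JN,'dx',d@JX,'dy',d@JY)
try:
    bot.movel(jp(.018),vel=.08,rot=jrot(180));print(np.round(bot.get_joint_positions(),2))
    hit=bot.movel(jp(-.001),vel=.03,rot=jrot(180),threshold=8)
    d=bot.get_eef_pos()-J;print(hit,'h',d@JN,'dx',d@JX,'dy',d@JY,bot.get_force(),np.round(bot.get_joint_positions(),2))
except bot.MotionError as e: print(e)
print(bot.get_time(),bot.get_finger_gap())
E
```

```text
h 0.028186094360099105 dx 0.012090046008432689 dy -0.006498363084312091
[ 0.67  0.47 -0.94  2.3   1.55  0.27  0.3 ]
True h 0.004178598437262853 dx 0.00045576135932105544 dy -0.0005390608593639634 [-0.90974748 -0.41853991  3.358127  ] [ 0.65  0.51 -0.94  2.3   1.66  0.31  0.19]
13.4417 0.011264564071235859
```

```bash
python3 - <<'E'
from h import *
bot.gripper_to(.03);bot.movel(jp(.05),vel=.12)
q=np.array(bot.get_joint_positions());print(np.round(q,2));q[1]-=.25;bot.move_joints(q)
print(bot.get_time(),bot.get_eef_pos())
for h in(.2,.12,.034):print(np.round(bot.inverse_kinematics([.434,-.2337,h],drot(-121.6)),2))
bot.move_joints([.73,.47,-.40,1.9,.3,.85,2.7]);print(bot.get_time(),bot.get_eef_pos(),bot.get_orientation()[:,2])
c=bot.read_camera('top');np.savez('t3.npz',**c);a=cv2.resize(c['pixels'][190:270,265:345,::-1],(400,400),interpolation=3)
c=bot.read_camera('scene');np.savez('s3.npz',**c);b=cv2.resize(c['pixels'][195:275,270:350,::-1],(400,400),interpolation=3)
cv2.imwrite('pics/x3.png',np.hstack([a,b]))
E
```

```text
[ 0.77  0.4  -1.03  2.29  1.22  0.27  0.62]
14.9583 [0.49422151 0.02393092 0.28396371]
[ 1.18  0.65 -1.19  1.87  0.69  1.1   2.32]
[ 1.18  0.85 -1.26  1.97  0.94  1.09  2.08]
[ 1.14  1.01 -1.21  2.03  1.16  1.04  1.92]
16.7667 [ 0.42839978 -0.24936365  0.17155198] [-0.03887814 -0.03449166 -0.99864849]
```

View pics/x3.png

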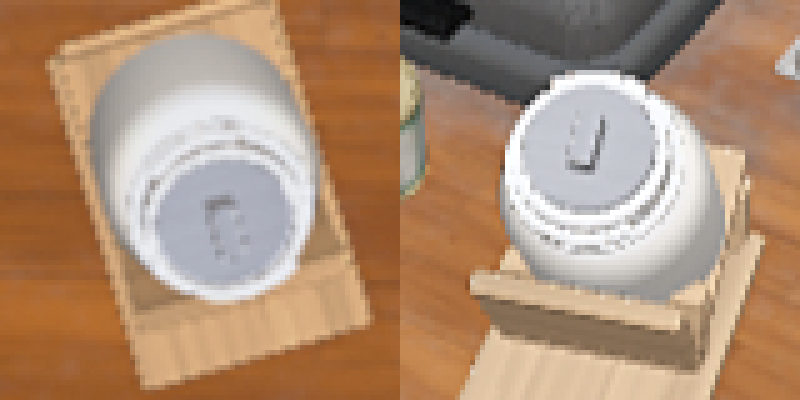

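The disk sits concentric and flush in the mouth, with its centre at left crop (228,220) and right crop (588,148). Now the ring.

```bash
python3 - <<'E'
from h import *
R=drot(-121.6);x,y=.434,-.2335
bot.gripper_to(.05)
bot.movel([x,y,.12],vel=.15,rot=R)
print(bot.movel([x,y,.034],vel=.12,threshold=12),bot.get_eef_pos(),bot.get_force())
bot.gripper_to(0,force=45);print(bot.get_finger_gap(),bot.get_grip_force(),bot.get_force(),bot.get_eef_pos())
bot.movel([x,y,.22],vel=.2);print(bot.get_time(),bot.get_finger_gap(),np.round(bot.get_joint_positions(),2))
bot.move_joints([.77,.12,-1.03,2.29,1.22,.27,2.19]);print(bot.get_eef_pos())
bot.move_joints([.77,.32,-1.03,2.29,1.22,.27,2.19])
d=bot.get_eef_pos()-J;print(bot.get_time(),'h',d@JN,'dx',d@JX,'dy',d@JY,(bot.get_orientation().T@jrot(270)).round(3).tolist())
c=bot.read_camera('scene');np.savez('s4.npz',**c);cv2.imwrite('pics/s4.png',cv2.resize(c['pixels'][150:300,220:420,::-1],None,fx=4,fy=4))
E
```

```text
False [ 0.43468831 -0.23374041  0.03464654] [-0.45509668 -0.12242104  0.12481517]
0.013811117768113754 44.98433232307434 [-0.18978719  0.93838982  0.93990332] [ 0.43388642 -0.23352175  0.03410379]
20.5667 0.013194476139202917 [ 0.81  0.41 -0.51  1.86  0.24  0.94  2.78]
[0.49542576 0.02474712 0.29613303]
22.0083 h 0.07279772001758929 dx 0.017896298697234844 dy -0.003593705470297791 [[0.997, -0.035, -0.066], [0.037, 0.999, 0.037], [0.065, -0.039, 0.997]]
```

View pics/s4.png

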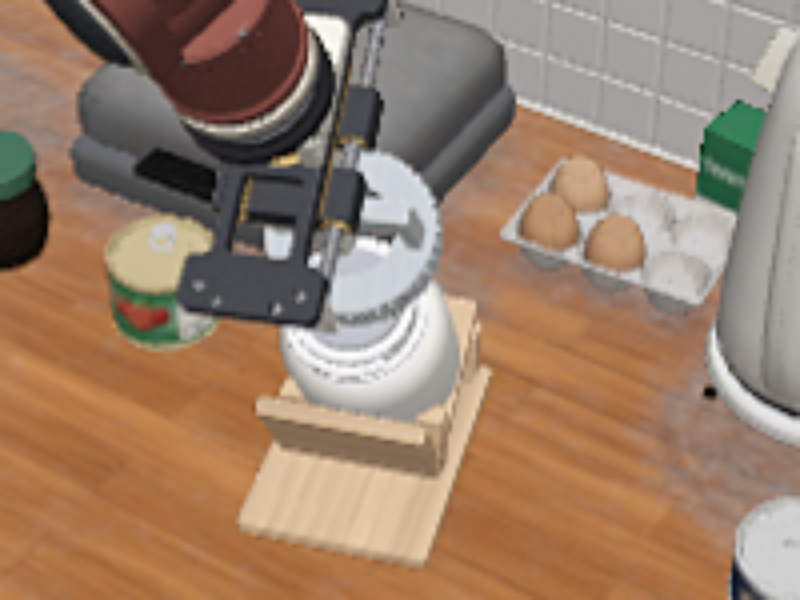

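The ring is held by its bar (crop (350,225)) just above the mouth, with the bar level across the slope. Lowering it next.

```bash
python3 - <<'E'
from h import *
def rep(t):
    d=bot.get_eef_pos()-J;f=np.array(bot.get_force());print(t,bot.get_time(),'h %.4f dx %.4f dy %.4f'%(d@JN,d@JX,d@JY),'F jar',np.round([f@JX,f@JY,f@JN],1),np.round(bot.get_joint_positions(),2))
try:
    bot.movel(jp(.048),vel=.08,rot=jrot(270));rep('hover')
    print(bot.movel(jp(.016),vel=.04,rot=jrot(270),threshold=10));rep('down')
except bot.MotionError as e: print(e)
print(bot.get_finger_gap())
E
```

```text
hover 22.6 h 0.0484 dx 0.0006 dy 0.0003 F jar [-0.6 -0.2 -0.4] [ 0.76  0.4  -1.    2.3   1.24  0.25  2.18]
True
down 23.3083 h 0.0191 dx 0.0001 dy 0.0001 F jar [-0.4 -0.6  9.9] [ 0.6   0.43 -0.83  2.3   1.54  0.21  1.87]
0.013507249539817379
```

```bash
python3 - <<'E'
from h import *
d=bot.get_eef_pos()-J;h0=d@JN
for k in range(1,7):
    a=270-15*k;h=h0-.004*k/6
    try: hit=bot.movel(jp(h),vel=.0011,rot=jrot(a),threshold=30)
    except bot.MotionError as e: print(e);break
    d=bot.get_eef_pos()-J;f=np.array(bot.get_force());R=bot.get_orientation()
    aa=np.degrees(np.arctan2(R[:,0]@JY,R[:,0]@JX))%360
    print(hit,round(bot.get_time(),2),'a %.1f h %.4f dx %.4f dy %.4f'%(aa,d@JN,d@JX,d@JY),'F',np.round([f@JX,f@JY,f@JN],1),'Tz %.2f'%(np.array(bot.get_torque())@JN),np.round(bot.get_joint_positions()[4:],2))
    if hit: break
E
```

```text
False 24.02 a 255.1 h 0.0187 dx 0.0004 dy 0.0000 F [-0.4 -1.   3. ] Tz -0.04 [1.54 0.21 1.61]
False 24.43 a 240.1 h 0.0180 dx 0.0003 dy 0.0001 F [-0.6  0.3  4.4] Tz -0.17 [1.55 0.21 1.34]
False 24.84 a 225.2 h 0.0172 dx 0.0004 dy -0.0001 F [0.4 0.1 5.1] Tz -0.17 [1.56 0.22 1.08]
False 25.25 a 210.1 h 0.0165 dx -0.0001 dy 0.0002 F [-0.4 -0.5  6.6] Tz -0.16 [1.56 0.23 0.81]
False 25.66 a 195.1 h 0.0160 dx 0.0003 dy 0.0007 F [0.1 1.1 7.6] Tz -0.07 [1.57 0.24 0.54]
False 26.07 a 180.3 h 0.0160 dx 0.0005 dy 0.0003 F [-0.4 -1.  18.6] Tz 0.09 [1.58 0.25 0.28]
```

```bash
python3 - <<'E'
from h import *
d=bot.get_eef_pos()-J;h0=d@JN
def rep(hit):
    d=bot.get_eef_pos()-J;f=np.array(bot.get_force());R=bot.get_orientation()
    aa=np.degrees(np.arctan2(R[:,0]@JY,R[:,0]@JX))%360;T=np.array(bot.get_torque())@JN
    print(hit,round(bot.get_time(),2),'a %.1f h %.4f dx %.4f dy %.4f'%(aa,d@JN,d@JX,d@JY),'F',np.round([f@JX,f@JY,f@JN],1),'Tz %.2f'%T,bot.get_finger_gap());return T
for k in range(1,7):
    hit=bot.movel(jp(h0-.0006),vel=.002,rot=jrot(180-2*k),threshold=30)
    if abs(rep(hit))>.8: break
c=bot.read_camera('scene');cv2.imwrite('pics/s5.png',cv2.resize(c['pixels'][170:290,240:400,::-1],None,fx=5,fy=5))
E
```

```text
False 26.32 a 178.3 h 0.0160 dx 0.0004 dy 0.0003 F [ 0.6 -1.5 16. ] Tz 0.11 0.013844700297288574
False 26.57 a 176.3 h 0.0160 dx 0.0003 dy -0.0003 F [-0.2 -0.8 15.8] Tz 0.38 0.01369384856820306
False 26.82 a 174.4 h 0.0160 dx 0.0000 dy -0.0010 F [-0.6 -2.6 15.7] Tz 0.64 0.013573418405884205
False 27.07 a 172.5 h 0.0160 dx -0.0000 dy -0.0012 F [-1.2 -2.7 16. ] Tz 0.90 0.014057305571396042
```

View pics/s5.png

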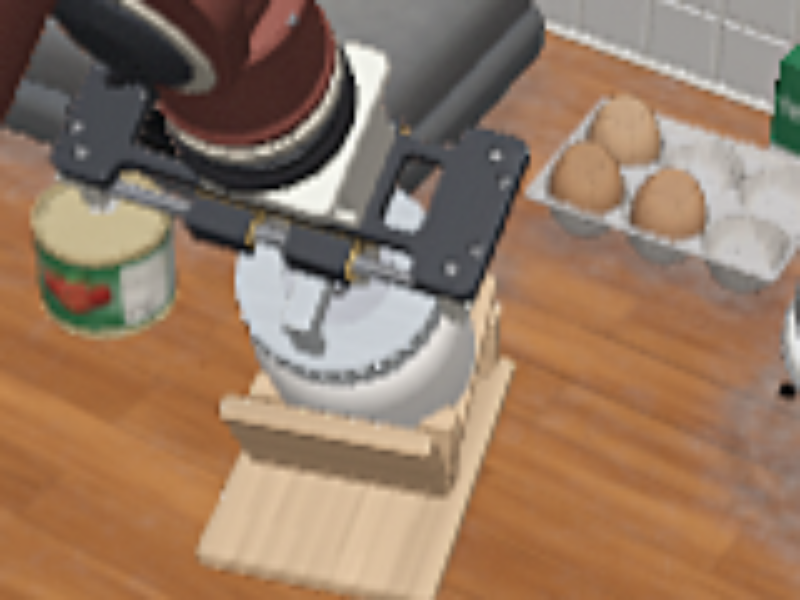

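The ring has bottomed (16 N axial, no further descent) and the torque climbs against the stop from about 177°. Release, retreat and check.

```bash
python3 - <<'E'
from h import *
bot.gripper_to(.045);d=bot.get_eef_pos()-J
bot.movel(jp(.065),vel=.1)
q=np.array(bot.get_joint_positions());q[1]-=.3;bot.move_joints(q);q[0]+=.9;bot.move_joints(q)
print(bot.get_time(),bot.get_eef_pos())
o=[]
for n,(u0,u1,v0,v1) in {'top':(265,350,180,275),'scene':(265,355,180,290)}.items():
    c=bot.read_camera(n);np.savez(n+'6.npz',**c);o.append(cv2.resize(c['pixels'][v0:v1,u0:u1,::-1],(400,450),interpolation=3))
    q=cloud(c)[v0:v1,u0:u1].reshape(-1,3);d=q-J;h=d@JN;X=d@JX;Y=d@JY;r=np.hypot(X,Y)
    b=(h>.034)&(h<.055)&(r<.05);B=np.c_[X,Y][b]
    e=np.linalg.svd(B-B.mean(0),full_matrices=False)[2][0];t=(h>.038)&b
    print(n,'bar top h',np.percentile(h[b],[50,75,90,97]).round(4),'ang from x',np.degrees(np.arctan(e[1]/e[0])).round(1),cv2.minAreaRect((B*1000).astype(np.float32)))
    m=(r<.046)&(r>.034)&(h>-.002)&(h<.012);A=np.c_[X[m],Y[m],np.ones(m.sum())];k=m.sum()
    co=np.linalg.lstsq(A,h[m],rcond=None)[0];print('  lip plane h',np.median(h[m]).round(4),'tilt deg',np.degrees(co[:2]).round(1),k)
cv2.imwrite('pics/x6.png',np.hstack(o))
E
```

```text
30.45 [ 0.32080981 -0.36358091  0.3027186 ]
top bar top h [0.0443 0.0457 0.0468 0.0482] ang from x -3.6 ((1.244781494140625, -0.07164955139160156), (13.952033042907715, 86.83909606933594), 86.50138854980469)
  lip plane h 0.005 tilt deg [-0.1 -0.1] 493
scene bar top h [0.0439 0.0456 0.0466 0.0475] ang from x -39.0 ((-34.13627243041992, -0.2785015106201172), (12.912493705749512, 19.25889015197754), 81.92616271972656)
  lip plane h 0.005 tilt deg [-0.8 -0.1] 169
```

View pics/x6.png

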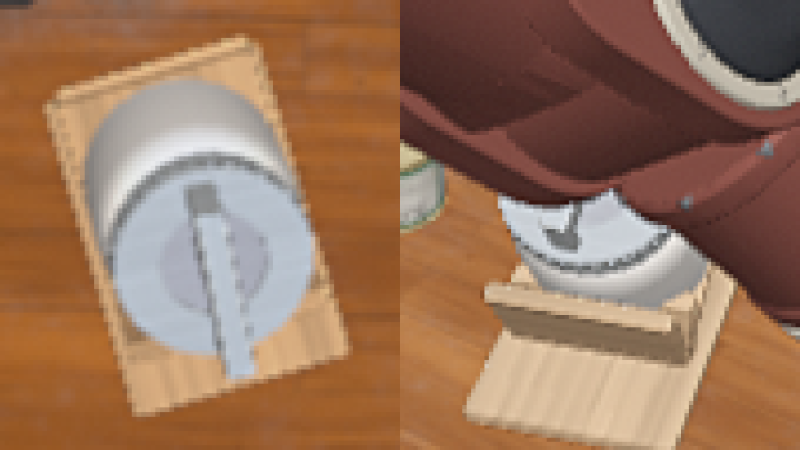

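The bar is 3.6° from straight up the slope. The lip is level at h = 5.0 mm, exactly as expected for the ring at home, and the arm is clear.

```bash
python3 -c "
from h import *
print(bot.get_qvel(),bot.get_force());print(bot.job_done())"
```

```text
[-0.00066654 -0.00525696  0.00201447  0.00071356  0.00070754  0.00080077
  0.00034294] [ 0.18168502 -0.72079806  0.41225915]
the job is handed in; nothing more can be done
None
```

The jar is closed and the job is handed in at about 30 s on the robot's clock: the lid disk is seated, the ring is home and turned to its stop with the bar 3.6° off straight up the slope, and I moved neither the dark jar nor the tins.

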